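# Show where the spoon lies in the cutlery case

## Robot

A 6-joint arm with a two-finger parallel gripper is mounted at the origin on the work surface. World frame = base frame: x ahead of the robot, y to its left, z up, the work surface at z = 0. Lengths are in mm, angles in rad, forces in N, time in s.
With the tool pointing down it reaches from about 350 to 975 mm from the base axis. Payload 7.1 kg.
Tool frame: the origin (TCP) lies between the finger pads; the fingertips stand 8 mm ahead of it and the grasp point (between the pads) lies 11 mm behind it; x points along the fingers, y is the direction in which the jaws open and shut, and the axes are right-handed (so a half turn about x gives the same grasp; the last joint's range is limited). The gripper opens to 88 mm and grips with 3 to 60 N. Pads are 20 mm wide; open, the fingers measure 115 mm over their backs; the gripper's body (75 mm by 178 mm) begins 61 mm behind the grasp point.
Start: joints at [1.229, 0.423, 1.63, -0, 1.089, -0.019], TCP at [198.233, 592.713, 230.675] pointing down, gripper open.
Joint ranges: [-3, 3], [-0.9, 2.11], [0.09, 2.58], [-1.31, 4.45], [0.11, 2.69], [-2.54, 2.54]. Speed limits (rad/s): [2.39, 2.39, 3.01, 3.14, 3.14, 3.14].

## Interface

Orientations are given as a rotation vector (axis times angle).
In Python, from workcell import ctrl gives the robot as it stands.
- The arm moves only by the tool apply_moves, never from a script. Its argument "increments" is a list of rows, each an object with "gripper": the opening in per cent of the stroke, from 0 (shut) to 100 (fully open); "delta_pos": the shift along the tool's x, y, z in cm, a list of three; "dr": the turn, a rotation vector about the tool's x, y, z in rad, a list of three. In form: [{"gripper": gripper, "delta_pos": [dx, dy, dz], "dr": [ax, ay, az]}, ...]. A call has exactly 5 rows; each row shifts and turns the commanded pose from where the row before left it, along the tool's axes as they then stand; what a row does not reach is not made up. A row lasts 1/12 s, in which the tool goes at most 41.7 mm and 7.16 degrees, less where a joint would pass 70% of its speed; a pose out of reach is approached as far as the arm can. A call with a gripper value outside its range is refused whole. The fingers move at their own pace and stop on an object; the grip force is fixed at half the most. Time passes only in rows, so rows that do not move let the fingers close, or fill a call up. It gives the time, the measured TCP pose, the force and the opening at its end, in the units of the state.
- ctrl.get_obs(): the state, without advancing time (a new reading comes with each control period).
- ctrl.get_image(name): name is "scene" or "side" or "wrist"; returns a dict with "img" (384x512x3 uint8, red, green, blue), "range_z" (384x512 float32, mm along the optical axis (not along the pixel's ray), 0 where there is no reading), "mtx" (3x3 intrinsics, pixels), "rvec" (rotation vector, rad) and "tvec" (3), from world to camera coordinates, as OpenCV has them. Camera axes: x right, y down, z forward; pixel columns grow to the right and rows downward; lengths in mm; the calibration is good to about 2 mm. A picture is of the moment at which its call begins.
- ctrl.close_job(): hands the job in, once; it reports no verdict.
The state is a dict: "t": time; "qpos": joint angles; "qvel": joint speeds; "joint_torque": joint torques, N m; "ee_pos": TCP position; "orientation": TCP orientation; "ft_force": force on the tool from outside, world axes, zero at the start; "moment": the same for the moment, N m; "width": finger opening in mm.
Only numpy, scipy, OpenCV 4.12 (cv2) and the standard library are available. Lean on these libraries where they do the work, as an engineer would, in place of code of your own. Each camera call takes 0.05 s, during which the arm holds its last target. There are 200 camera calls.

## Task

Show me where the spoon is kept: with the fingertips push the sliding door of the yellow cutlery case fully open, then point down at the bowl of the spoon from a few centimetres above it for about three seconds, and then push the door fully shut again. Touch none of the cutlery, grip or pick up nothing, work gently so that the case stays about where it stands, and leave the things around it alone.

Things in the scene. Friction and masses are not known exactly. Their poses are not given: they have to be found in the camera images.
- case: yellow plastic cutlery case, a loose flat box on the bench, 200 mm (its x) by 290 mm (its y), side walls 58 mm high; origin at the centre of its underside, z up. Three lanes inside run along y (centres at x = -64, 0, +64 mm, 62 mm wide, floor at 4 mm, dividers to 34 mm), one piece of cutlery in each, heads to +y. Weighs 0.7 to 0.95 kg filled; slides on the bench if pushed with over 3 to 6 N
- door (a joint): sliding door over the +y half of the case's top, a yellow panel 190 (case x) by 149 mm (case y), its top 52 mm above the bench: 0 = shut (may start a little ajar); grows, in m, as it slides to the case's -y, over the fixed half of the top, to 0.12 = fully open at its stop. Stays where it is left; about 0.6 N moves it. Open, it bares the +y half of the lanes
- door_grip (a point): top centre of the finger ridge across the middle of the door: an upright bar 80 mm long (case x), 10 mm thick (case y), 18 mm high over the door panel, top 70 mm above the bench, pushed from either side to slide the door. Moves with the door: case x = 0, case y = 70.5 mm minus the joint value
- spoon: steel table spoon, 190 mm long, lying along the case's y in one of the three lanes (which one varies); origin under its middle, its y axis points along it to the bowl. Its bowl lies under the door until that is open
- spoon_bowl (a point): middle of the spoon's bowl, at the height of the bowl's rim (about 14 mm above the bench); the bowl is an oval 62 by 42 mm, the only rounded head among the three pieces
- fork: steel fork, 190 mm long, four tines, lying like the spoon in another lane; origin under its middle
- knife: steel table knife, 190 mm long, narrow blade, lying like the spoon in another lane; origin under its middle
- tiffin: round three-tier stainless steel tiffin carrier with lid, side clamps and top handle, 140 mm across (165 mm over the clamps), 208 mm high, loose, standing beyond the -y end of the case; origin at the centre of its underside
- bottle: upright aluminium bottle with black screw cap and loop, 70 mm across, 232 mm high, loose, standing beyond the case's +x side; origin at the centre of its underside
- ramekin_a: pale turquoise fluted ceramic ramekin, 92 mm across, 48 mm high, loose, standing beyond the case's +x side; origin at the centre of its underside
- ramekin_b: the other ramekin, alike, standing beyond the +y end of the case
- mug: white mug, 82 mm across without its handle, 92 mm high, loose, to the left (+y) of the case; origin at the centre of its underside
- mill: turned wooden pepper mill, 54 mm across, 136 mm high, loose, to the left (+y) of the case; origin at the centre of its underside

How it is judged (in metres and radians):
On the way, in this order (a step that is already met when the one before it is completed fails the run):
1. the door is pushed fully open (within 15 mm of its stop) (value of joint door above 0.105 m), for 0.2 s.
2. with the door still open, the grasp point stays above the spoon's bowl (within 30 mm of its middle, seen from above, the fingertips at most about 65 mm above it) for 2.5 s (value of joint door above 0.1 m and horizontal distance between the grasp point and spoon_bowl below 0.03 m and z of the grasp point in the frame of case below 0.1 m), for 2.5 s.
At the end, for the whole second after the job is handed in: The door is shut again to within 6 mm; the case lies flat and at rest within 40 mm of where it stood, with the three pieces of cutlery still lying in it; the tiffin carrier, bottle, ramekins, mug and mill stand within 20 mm of where they stood (value of joint door below 0.006 m and distance of case from where it was at the start of the episode below 0.04 m and height (world z) of case below 0.006 m and angle between case's own z axis and vertical below 0.05 rad and linear speed of case below 0.01 m/s and z of each of spoon, fork, knife in the frame of case below 0.02 m and distance of each of tiffin, bottle, ramekin_a, ramekin_b, mug, mill from where it was at the start of the episode below 0.02 m); the robot touches nothing.
It fails at once if a piece of cutlery is touched by the robot (contact force between any of the arm, the fingers and spoon above 0.2 N or contact force between any of the arm, the fingers and fork above 0.2 N or contact force between any of the arm, the fingers and knife above 0.2 N).
It fails at once if the case is lifted or tipped (height (world z) of case above 0.012 m or angle between case's own z axis and vertical above 0.12 rad).
It fails at once if the case is shoved more than 60 mm along the bench (distance of case from where it was at the start of the episode above 0.06 m).
It fails at once if the case or its door is gripped, or pressed with more than 30 N (contact force between the fingers and case above 30 N).
It fails at once if a thing around the case is pushed more than 20 mm, lifted or tipped over (distance of any of tiffin, bottle, ramekin_a, ramekin_b, mug, mill from where it was at the start of the episode above 0.02 m or angle between any of tiffin, bottle's own z axis and vertical above 0.3 rad).
It also fails if it takes over 66 s, if anything falls off the work surface, if the arm or the gripper's body presses on something with over 40 N, if the wrist force passes 120 N, or if a joint passes its speed limit or range.

## Working session

There is one attempt and no reset: what is moved stays moved. The work goes in short steps, Python scripts to look and compute and a tool call to move; the robot and the scene stay as the last step left them, time stands still between calls to the robot, and variables do not carry over. Pictures are saved under pics/ and viewed, about 8 in all and at most 12, crops included, and the job is handed in when it is done.

Besides the shell and the picture viewer there is one more tool, called as a command line: name --argument value ..., lists and objects as JSON in quotes. apply_moves: Moves the arm, as the interface text tells. Its arguments: {"type":"object","properties":{"increments":{"type":"array","items":{"type":"object","properties":{"gripper":{"type":"number"},"delta_pos":{"type":"array","items":{"type":"number"}},"dr":{"type":"array","items":{"type":"number"}}}}}},"required":["increments"]}

```bash
mkdir -p pics; cat > h.py <<'E'
import numpy as np, cv2
from workcell import ctrl
def cloud(d):
    z=d["range_z"]; v,u=np.mgrid[:z.shape[0],:z.shape[1]]
    K=np.array(d["mtx"]); R=cv2.Rodrigues(np.array(d["rvec"],float))[0]; t=np.array(d["tvec"],float).ravel()
    pc=np.stack([(u-K[0,2])/K[0,0]*z,(v-K[1,2])/K[1,1]*z,z],-1)
    return (pc-t)@R
def snap(n,f):
    d=ctrl.get_image(n); cv2.imwrite(f"pics/{f}.png",cv2.cvtColor(d["img"],cv2.COLOR_RGB2BGR)); np.savez(f"/tmp/{f}.npz",**d); return d
E
python3 - <<'E'
from h import *
o=ctrl.get_obs(); print(o)
a=[snap(n,n+"0") for n in("scene","side")]
cv2.imwrite("pics/both.png",cv2.resize(cv2.cvtColor(np.vstack([x["img"] for x in a]),cv2.COLOR_RGB2BGR),(400,600)))
P=cloud(a[0]); hsv=cv2.cvtColor(a[0]["img"],cv2.COLOR_RGB2HSV)
m=cv2.inRange(hsv,(20,100,80),(35,255,255))>0
m&=a[0]["range_z"]>0
p=P[m]; print(len(p),p.min(0),p.max(0),np.histogram(p[:,2],bins=range(-5,100,5)))
E
```

```text
{'t': 0.0, 'qpos': array([ 1.22900448e+00,  4.23800581e-01,  1.63064265e+00, -1.43187102e-06,
        1.08859394e+00, -1.89664122e-02]), 'qvel': array([-0.00090523, -0.00123497, -0.00060258, -0.00016424,  0.00088801,
       -0.00010654]), 'joint_torque': array([-1.37613693e-03, -5.44625258e+01, -2.73664784e+01,  6.42876187e-02,
        2.25955714e-02, -1.43821590e-04]), 'ee_pos': array([198.06333096, 592.244656  , 229.94542168]), 'orientation': array([ 0.25223553,  1.55616638, -0.25447617]), 'ft_force': array([-0.07883855, -0.81266308, -0.18722099]), 'moment': array([ 0.02533502,  0.04583075, -0.02456349]), 'width': 87.72029446995438}
10053 [ -444.37361063 -1694.70682902  -749.96842834] [1333.78701195  669.75652041  291.35672594] (array([1669, 1502,  102,   88,   93,  111,   89,   98,   96,  203, 2116,
       2351,  525,   49,   66,   21,    0,    0,    0,    0]), array([-5,  0,  5, 10, 15, 20, 25, 30, 35, 40, 45, 50, 55, 60, 65, 70, 75,
       80, 85, 90, 95]))
```

View pics/scene0.png

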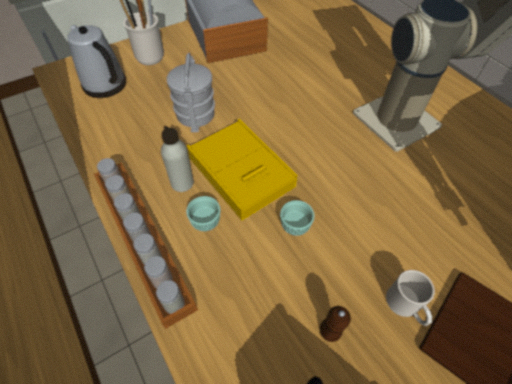

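View pics/side0.png

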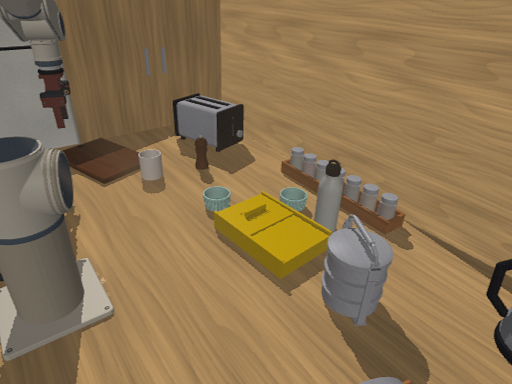

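The scene view shows the case at about (242,168) with its ridge at (252,172). The bottle is at (176,160), the ramekins at (204,213) and (297,217), and the tiffin at (191,95). Next I fit the case pose.

```bash
python3 - <<'E'
from h import *
for n in("scene0","side0"):
    d=np.load(f"/tmp/{n}.npz"); P=cloud(d); hsv=cv2.cvtColor(d["img"],cv2.COLOR_RGB2HSV)
    m=(cv2.inRange(hsv,(22,190,60),(34,255,255))).astype(np.uint8)
    k,l,s,c=cv2.connectedComponentsWithStats(m); i=1+np.argmax(s[1:,4]); M=(l==i)&(d["range_z"]>0)
    p=P[M]; t=p[(p[:,2]>42)&(p[:,2]<62)]
    r=cv2.minAreaRect(t[:,:2].astype(np.float32)); print(n,s[i],len(t),r,cv2.boxPoints(r).round(0).tolist())
    g=p[(p[:,2]>63)&(p[:,2]<80)]
    print("ridge",len(g),g.mean(0), cv2.minAreaRect(g[:,:2].astype(np.float32)),np.percentile(g[:,2],[50,95]))
    # everything else
    q=P[(d["range_z"]>0)]; q=q[(q[:,2]>25)&(q[:,2]<260)&(q[:,0]>150)&(q[:,0]<900)&(abs(q[:,1])<450)]
    im=np.zeros((90,90),np.uint8); ij=np.c_[(q[:,0]-100)//10,(q[:,1]+450)//10].astype(int); im[ij[:,0],ij[:,1]]=255
    k,l,s,c=cv2.connectedComponentsWithStats(im)
    for j in range(1,k):
        if s[j,4]>8:
            w=q[l[ij[:,0],ij[:,1]]==j]; print(w.min(0).round(),w.max(0).round(),len(w))
E
```

```text
scene0 [ 187  119  111  102 6120] 5171 ((578.7893676757812, -86.06663513183594), (202.1805877685547, 292.7530517578125), 4.441315174102783) [[467.0, 52.0], [489.0, -240.0], [691.0, -224.0], [668.0, 68.0]]
ridge 100 [573.33355415 -16.94504206  68.16883479] ((537.9633178710938, -40.47389602661133), (155.36593627929688, 41.204429626464844), 32.363365173339844) [68.40756696 71.34257156]
[414. 433.  25.] [480. 450.  95.] 230
[ 467. -240.   25.] [690.  67.  74.] 5616
[496. 109.  25.] [587. 199.  52.] 434
[ 515. -450.   25.] [ 652. -304.  211.] 2391
[620. 411.  25.] [667. 450. 138.] 519
[ 715. -160.   25.] [ 785. -104.  232.] 1323
[706. -40.  25.] [797.  52.  52.] 442
[ 877. -274.   25.] [900. 228. 103.] 714
side0 [ 214  191  118   87 5663] 4256 ((577.1758422851562, -88.09408569335938), (202.15914916992188, 291.92999267578125), 4.490972995758057) [[465.0, 50.0], [488.0, -242.0], [689.0, -226.0], [667.0, 65.0]]
ridge 79 [570.22121804 -21.03180679  67.58443541] ((571.6402587890625, -19.772296905517578), (79.03102111816406, 11.45866584777832), 3.7882444858551025) [68.00309484 70.57952033]
[409. 428.  25.] [479. 450.  92.] 290
[ 466. -241.   25.] [690.  64.  71.] 5001
[494. 104.  25.] [587. 196.  51.] 344
[ 511. -450.   25.] [ 652. -307.  210.] 4527
[618. 404.  25.] [669. 449. 136.] 292
[ 711. -180.   25.] [ 774. -116.  230.] 1353
[704. -41.  25.] [798.  50.  50.] 338
[ 874. -276.   25.] [900. -84. 104.] 679
[879.  17.  25.] [900. 224.  99.] 266
```

```bash
cat >> h.py <<'E'
from scipy.spatial.transform import Rotation as Ro
C=np.array([578,-87.]); A=np.deg2rad(4.47); XC=np.array([np.cos(A),np.sin(A)]); YC=np.array([-np.sin(A),np.cos(A)])
def W(cx,cy,z): return np.r_[C+cx*XC+cy*YC,z]
def to(tgt,rows=None):
    "remaining shift in tool axes (cm) to world target, yaw error about tool x"
    o=ctrl.get_obs(); R=Ro.from_rotvec(o["orientation"]).as_matrix()
    return (R.T@(np.array(tgt)-o["ee_pos"])/10).round(2)
E
python3 - <<'E'
from h import *
o=ctrl.get_obs(); R=Ro.from_rotvec(o["orientation"]).as_matrix(); print(R.round(3))
print(W(0,100,120),to(W(0,100,120)))
print(np.rad2deg(np.arctan2(R[1,1],R[0,1])), np.rad2deg(np.arctan2(R[1,2],R[0,2])))
E
```

```text
[[-0.     0.317  0.948]
 [-0.001  0.948 -0.317]
 [-1.    -0.001 -0.   ]]
[570.20628997  12.69582782 120.        ] [ 11.06 -43.14  53.68]
71.50118185064619 -18.49881965586933
```

apply_moves --increments '[{"gripper": 0,"delta_pos": [0,0,0],"dr": [-0.1,0,0]},{"gripper": 0,"delta_pos": [0,0,0],"dr": [-0.1,0,0]},{"gripper": 0,"delta_pos": [0,0,0],"dr": [-0.1,0,0]},{"gripper": 0,"delta_pos": [0,0,0],"dr": [-0.1,0,0]},{"gripper": 0,"delta_pos": [0,0,0],"dr": [0,0,0]}]'

```text
t: 0.52
ee_pos: [198.2, 592.4, 230.2]
orientation: [-0.064, 1.57, 0.063]
ft_force: [-0.3, 0.3, -0.5]
width: 58.1
```

apply_moves --increments '[{"gripper": 0,"delta_pos": [0,-2.5,1.4],"dr": [0,0,0]},{"gripper": 0,"delta_pos": [0,-2.5,1.4],"dr": [0,0,0]},{"gripper": 0,"delta_pos": [0,-2.5,1.4],"dr": [0,0,0]},{"gripper": 0,"delta_pos": [0,-2.5,1.4],"dr": [0,0,0]},{"gripper": 0,"delta_pos": [0,-2.5,1.4],"dr": [0,0,0]}]'

```text
t: 0.93
ee_pos: [278.0, 472.2, 230.4]
orientation: [-0.059, 1.57, 0.058]
ft_force: [-0.1, 0.3, -0.2]
width: 24.7
```

apply_moves --increments '[{"gripper": 0,"delta_pos": [0,-3,1.6],"dr": [0,0,0]},{"gripper": 0,"delta_pos": [0,-3,1.6],"dr": [0,0,0]},{"gripper": 0,"delta_pos": [0,-3,1.6],"dr": [0,0,0]},{"gripper": 0,"delta_pos": [0,-3,1.6],"dr": [0,0,0]},{"gripper": 0,"delta_pos": [0,-3,1.6],"dr": [0,0,0]}]'

```text
t: 1.35
ee_pos: [369.5, 328.6, 230.6]
orientation: [-0.058, 1.57, 0.058]
ft_force: [0.4, 0.9, 0.4]
width: 0.3
```

apply_moves --increments '[{"gripper": 0,"delta_pos": [0,-3,1.6],"dr": [0,0,0]},{"gripper": 0,"delta_pos": [0,-3,1.6],"dr": [0,0,0]},{"gripper": 0,"delta_pos": [0,-3,1.6],"dr": [0,0,0]},{"gripper": 0,"delta_pos": [0,-3,1.6],"dr": [0,0,0]},{"gripper": 0,"delta_pos": [0,-3,1.6],"dr": [0,0,0]}]'

```text
t: 1.77
ee_pos: [460.9, 185.1, 230.7]
orientation: [-0.058, 1.57, 0.058]
ft_force: [0.3, 0.2, -0.4]
width: 0.4
```

```bash
python3 - <<'E'
from h import *
o=ctrl.get_obs(); R=Ro.from_rotvec(o["orientation"]).as_matrix(); print(R.round(3),o["ee_pos"],o["qpos"],o["t"])
print(to(W(0,105,120)))
E
```

```text
[[ 0.    -0.074  0.997]
 [ 0.     0.997  0.074]
 [-1.     0.     0.   ]] [460.88279161 185.13345255 230.69040106] [ 3.57987100e-01  2.34531314e-01  1.90854592e+00  3.22334012e-05
  9.98493444e-01 -1.28652238e+00] 1.7667
[ 11.07 -17.5    9.63]
```

apply_moves --increments '[{"gripper": 0,"delta_pos": [1.8,-3.5,1.9],"dr": [0,0,0]},{"gripper": 0,"delta_pos": [1.8,-3.5,1.9],"dr": [0,0,0]},{"gripper": 0,"delta_pos": [1.8,-3.5,1.9],"dr": [0,0,0]},{"gripper": 0,"delta_pos": [1.8,-3.5,1.9],"dr": [0,0,0]},{"gripper": 0,"delta_pos": [1.8,-3.5,1.9],"dr": [0,0,0]}]'

```text
t: 2.18
ee_pos: [564.1, 25.5, 144.0]
orientation: [-0.058, 1.57, 0.058]
ft_force: [-0.1, 0.4, 0.2]
width: 0.6
```

```bash
python3 - <<'E'
from h import *
d=snap("wrist","w1"); P=cloud(d); ok=d["range_z"]>0
m=ok&(cv2.inRange(cv2.cvtColor(d["img"],cv2.COLOR_RGB2HSV),(22,190,60),(34,255,255))>0)
p=P[m]; c=np.c_[(p[:,:2]-C)@XC,(p[:,:2]-C)@YC,p[:,2]]
g=c[(c[:,2]>64)&(c[:,2]<74)]; print("ridge",len(g),*(cv2.minAreaRect(g[:,:2].astype(np.float32)),g.mean(0)) if len(g) else"")
print(c.min(0),c.max(0)); o=ctrl.get_obs(); print(o["ee_pos"],o["ft_force"],to(W(0,105,66)))
E
```

```text
ridge 1 ((1.7380517721176147, 66.29072570800781), (0.0, 0.0), 0.0) [ 1.73805177 66.29072556 69.14214947]
[-100.51533007 -109.50453191   46.79531647] [ 89.29682838 115.25101368 221.4995816 ]
[566.38369313  20.90608408 141.16243338] [ 3.10227586 -3.30431441 -0.60553743] [ 7.52 -0.33  0.32]
```

View pics/w1.png

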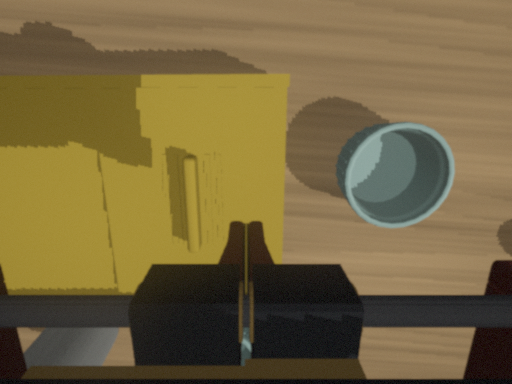

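The wrist view shows the ridge at (192,205), just to the -y side of the closed fingers at (248,230), and clear door in front of them. I descend and push.

apply_moves --increments '[{"gripper": 0,"delta_pos": [2,-0.1,0.1],"dr": [0,0,0]},{"gripper": 0,"delta_pos": [2,-0.1,0.1],"dr": [0,0,0]},{"gripper": 0,"delta_pos": [1.5,-0.1,0.1],"dr": [0,0,0]},{"gripper": 0,"delta_pos": [1.2,0,0],"dr": [0,0,0]},{"gripper": 0,"delta_pos": [0.6,0,0],"dr": [0,0,0]}]'

```text
t: 2.65
ee_pos: [565.8, 24.6, 70.2]
orientation: [-0.059, 1.572, 0.059]
ft_force: [-0.4, -0.3, 0.6]
width: 0.6
```

apply_moves --increments '[{"gripper": 0,"delta_pos": [0,-0.3,0],"dr": [0,0,0]},{"gripper": 0,"delta_pos": [0,-0.3,0],"dr": [0,0,0]},{"gripper": 0,"delta_pos": [0,-0.3,0],"dr": [0,0,0]},{"gripper": 0,"delta_pos": [0,-0.3,0],"dr": [0,0,0]},{"gripper": 0,"delta_pos": [0,-0.3,0],"dr": [0,0,0]}]'

```text
t: 3.07
ee_pos: [568.5, 9.3, 72.8]
orientation: [-0.061, 1.568, 0.06]
ft_force: [0.0, -0.7, -0.0]
width: 0.5
```

apply_moves --increments '[{"gripper": 0,"delta_pos": [0,-0.3,0],"dr": [0,0,0]},{"gripper": 0,"delta_pos": [0,-0.3,0],"dr": [0,0,0]},{"gripper": 0,"delta_pos": [0,-0.3,0],"dr": [0,0,0]},{"gripper": 0,"delta_pos": [0,-0.3,0],"dr": [0,0,0]},{"gripper": 0,"delta_pos": [0,-0.3,0],"dr": [0,0,0]}]'

```text
t: 3.48
ee_pos: [569.1, -5.6, 71.9]
orientation: [-0.06, 1.57, 0.061]
ft_force: [-0.1, 0.9, -0.4]
width: 0.8
```

```bash
cat >> h.py <<'E'
def meas(n,f):
    "case rect and ridge in the nominal case frame, from a fixed camera"
    d=snap(n,f); P=cloud(d); m=(cv2.inRange(cv2.cvtColor(d["img"],cv2.COLOR_RGB2HSV),(22,190,60),(34,255,255))>0)&(d["range_z"]>0)
    p=P[m]; p=p[(p[:,0]>440)&(p[:,0]<720)&(p[:,1]>-290)&(p[:,1]<110)]; c=np.c_[(p[:,:2]-C)@XC,(p[:,:2]-C)@YC,p[:,2]]
    t=c[(c[:,2]>42)&(c[:,2]<62)]; g=c[(c[:,2]>65)&(c[:,2]<75)]; g=g[abs(g[:,0])<45]
    print(f,"case",np.round([np.percentile(t[:,:2],q,axis=0) for q in(.3,99.7)],1).tolist(),"ridge",len(g),np.median(g,0).round(1),np.percentile(g[:,1],[5,95]).round(1))
def st():
    o=ctrl.get_obs(); p=o["ee_pos"]; q=p[:2]-C; print("t",o["t"],"tcp case",(q@XC).round(1),(q@YC).round(1),p[2].round(1),"F",o["ft_force"].round(1))
E
python3 - <<'E'
from h import *
st(); meas("side","s2"); meas("scene","c2")
E
```

```text
t 3.4833 tcp case -2.6 81.8 71.9 F [-0.1  0.9 -0.4]
s2 case [[-101.4, -145.4], [98.0, 139.0]] ridge 63 [ 1.  64.2 68.6] [60.9 71.5]
c2 case [[-96.7, -143.7], [101.1, 146.2]] ridge 45 [21.9 69.4 69.2] [63.  78.6]
```

apply_moves --increments '[{"gripper": 0,"delta_pos": [0.2,-0.2,0],"dr": [0,0,0]},{"gripper": 0,"delta_pos": [0.2,-0.4,0],"dr": [0,0,0]},{"gripper": 0,"delta_pos": [0,-0.6,0],"dr": [0,0,0]},{"gripper": 0,"delta_pos": [0,-0.6,0],"dr": [0,0,0]},{"gripper": 0,"delta_pos": [0,-0.6,0],"dr": [0,0,0]}]'

```text
t: 4.0
ee_pos: [570.7, -29.9, 67.7]
orientation: [-0.061, 1.57, 0.061]
ft_force: [0.2, -0.2, -1.2]
width: 0.6
```

apply_moves --increments '[{"gripper": 0,"delta_pos": [0,-0.6,0],"dr": [0,0,0]},{"gripper": 0,"delta_pos": [0,-0.6,0],"dr": [0,0,0]},{"gripper": 0,"delta_pos": [0,-0.6,0],"dr": [0,0,0]},{"gripper": 0,"delta_pos": [0,-0.6,0],"dr": [0,0,0]},{"gripper": 0,"delta_pos": [0,-0.6,0],"dr": [0,0,0]}]'

```text
t: 4.42
ee_pos: [573.2, -59.8, 67.9]
orientation: [-0.061, 1.57, 0.061]
ft_force: [-0.8, 0.0, -1.4]
width: 0.4
```

apply_moves --increments '[{"gripper": 0,"delta_pos": [0,-0.6,0],"dr": [0,0,0]},{"gripper": 0,"delta_pos": [0,-0.6,0],"dr": [0,0,0]},{"gripper": 0,"delta_pos": [0,-0.5,0],"dr": [0,0,0]},{"gripper": 0,"delta_pos": [0,-0.4,0],"dr": [0,0,0]},{"gripper": 0,"delta_pos": [0,-0.3,0],"dr": [0,0,0]}]'

```text
t: 4.83
ee_pos: [575.1, -83.6, 67.9]
orientation: [-0.06, 1.57, 0.06]
ft_force: [-0.3, 0.9, 0.1]
width: 0.5
```

```bash
python3 - <<'E'
from h import *
st(); meas("side","s3"); meas("scene","c3")
E
```

```text
t 4.8333 tcp case -2.6 3.6 67.9 F [-0.3  0.9  0.1]
s3 case [[-101.5, -145.9], [97.6, 143.4]] ridge 69 [ -2.5 -13.8  68.8] [-17.  -8.]
c3 case [[-98.7, -144.0], [101.2, 146.6]] ridge 40 [22.5 -9.5 69.2] [-14.4  -3.6]
```

apply_moves --increments '[{"gripper": 0,"delta_pos": [0,-0.6,0],"dr": [0,0,0]},{"gripper": 0,"delta_pos": [0,-0.6,0],"dr": [0,0,0]},{"gripper": 0,"delta_pos": [0,-0.6,0],"dr": [0,0,0]},{"gripper": 0,"delta_pos": [0,-0.6,0],"dr": [0,0,0]},{"gripper": 0,"delta_pos": [0,-0.4,0],"dr": [0,0,0]}]'

```text
t: 5.35
ee_pos: [577.3, -111.8, 67.9]
orientation: [-0.061, 1.57, 0.06]
ft_force: [-0.6, 1.2, 0.5]
width: 0.8
```

apply_moves --increments '[{"gripper": 0,"delta_pos": [0,-0.2,0],"dr": [0,0,0]},{"gripper": 0,"delta_pos": [0,-0.2,0],"dr": [0,0,0]},{"gripper": 0,"delta_pos": [0,-0.2,0],"dr": [0,0,0]},{"gripper": 0,"delta_pos": [0,-0.1,0],"dr": [0,0,0]},{"gripper": 0,"delta_pos": [0,-0.1,0],"dr": [0,0,0]}]'

```text
t: 5.77
ee_pos: [577.9, -119.0, 67.9]
orientation: [-0.061, 1.57, 0.061]
ft_force: [-0.1, 0.6, 0.3]
width: 0.5
```

```bash
python3 - <<'E'
from h import *
st(); meas("side","s4"); meas("scene","c4"); st()
E
```

```text
t 5.7667 tcp case -2.6 -31.9 67.9 F [-0.1  0.6  0.3]
s4 case [[-101.6, -145.9], [96.7, 143.4]] ridge 73 [ -2.6 -49.3  68.8] [-52.6 -44.7]
c4 case [[-99.6, -144.3], [101.3, 146.4]] ridge 39 [ 22.8 -44.8  68.8] [-49.4 -39.7]
t 5.8667 tcp case -2.7 -31.9 67.9 F [-0.3 -0.2 -0.5]
```

View pics/c4.png

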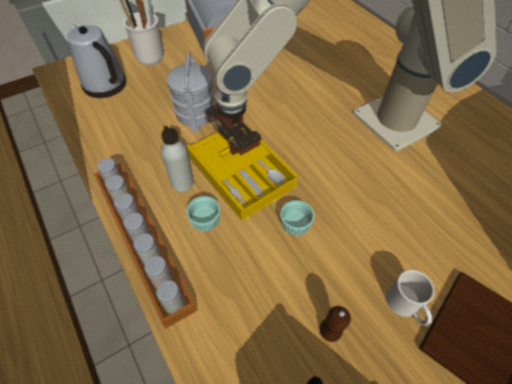

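The scene view shows the door open, the case unmoved, and a rounded head at about (274,176) in the base-side lane. I back off the ridge, rise and look closer.

apply_moves --increments '[{"gripper": 0,"delta_pos": [0,0.5,0],"dr": [0,0,0]},{"gripper": 0,"delta_pos": [0,0.7,0],"dr": [0,0,0]},{"gripper": 0,"delta_pos": [-1,0.5,0],"dr": [0,0,0]},{"gripper": 0,"delta_pos": [-2,0.5,0],"dr": [0,0,0]},{"gripper": 0,"delta_pos": [-2,0.5,0],"dr": [0,0,0]}]'

```text
t: 6.28
ee_pos: [575.0, -91.0, 118.3]
orientation: [-0.061, 1.572, 0.061]
ft_force: [1.3, 0.5, 0.6]
width: 0.5
```

```bash
python3 - <<'E'
from h import *
def ray(d,u,v,z):
    K=np.array(d["mtx"]); R=cv2.Rodrigues(np.array(d["rvec"],float))[0]; t=np.array(d["tvec"],float).ravel()
    o=-R.T@t; r=R.T@np.linalg.inv(K)@[u,v,1]; p=o+r*(z-o[2])/r[2]; q=p[:2]-C; return np.r_[q@XC,q@YC].round(1)
def inv(d,cx,cy,z):
    return cv2.projectPoints(W(cx,cy,z)[None],np.array(d["rvec"],float),np.array(d["tvec"],float),np.array(d["mtx"]),None)[0].ravel()
ims=[]
for n in("scene","side","wrist"):
    d=snap(n,n+"5"); hsv=cv2.cvtColor(d["img"],cv2.COLOR_RGB2HSV)
    poly=np.array([inv(d,x,y,8) for x,y in((-95,15),(95,15),(95,140),(-95,140))],np.int32)
    msk=np.zeros(hsv.shape[:2],np.uint8); cv2.fillPoly(msk,[poly],255)
    m=msk&cv2.inRange(hsv,(0,0,90),(180,90,255))
    k,l,s,c=cv2.connectedComponentsWithStats(m)
    for j in range(1,k):
        if s[j,4]>25:
            v,u=np.where(l==j); pts=np.array([ray(d,a,b,12) for a,b in zip(u,v)])
            print(n,s[j,4],c[j].round(),pts.mean(0).round(1),np.percentile(pts,[2,98],axis=0).round(1).tolist())
    u,v=poly.mean(0).astype(int); u=np.clip(u,90,420);v=np.clip(v,70,310); ims.append(cv2.resize(d["img"][v-70:v+70,u-90:u+90],(400,300)))
st(); cv2.imwrite("pics/m5.png",cv2.cvtColor(np.vstack([np.hstack(ims[:2]),np.hstack([ims[2],cv2.resize(d["img"],(400,300))])]),cv2.COLOR_RGB2BGR))
E
```

```text
scene 204 [274. 175.] [-69.6  79.1] [[-87.2, 21.0], [-51.1, 113.4]]
scene 164 [252. 183.] [ 2.2 64.5] [[-7.3, 14.6], [11.7, 111.8]]
scene 84 [233. 190.] [62.3 51.4] [[53.6, 14.3], [72.0, 75.4]]
side 27 [265. 212.] [65.7 92.1] [[57.6, 72.3], [74.6, 109.0]]
side 33 [250. 220.] [-2.5 87.9] [[-9.9, 71.8], [4.9, 104.6]]
wrist 3466 [354. 110.] [-70.2  86.8] [[-89.3, 41.4], [-50.7, 118.0]]
wrist 1775 [329. 188.] [-3.2 71.7] [[-14.0, 36.7], [6.4, 109.0]]
wrist 1481 [328. 252.] [60.2 75.1] [[47.0, 38.5], [73.4, 111.3]]
t 6.4333 tcp case -1.4 -4.3 119.9 F [-0.9 -0.7 -0.5]
```

View pics/m5.png

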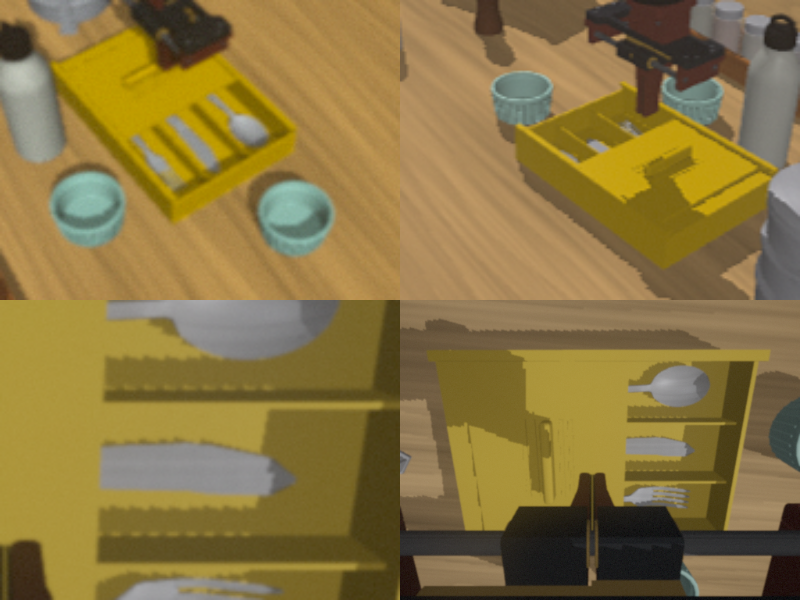

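The wrist view shows the spoon's bowl at wrist pixel ~(357,109), in the -x lane. The knife is in the middle lane and the fork in the +x lane. The bowl's centre is at about case (-68, 85).

apply_moves --increments '[{"gripper": 0,"delta_pos": [0,1.2,-0.9],"dr": [0,0,0]},{"gripper": 0,"delta_pos": [0,2,-1.5],"dr": [0,0,0]},{"gripper": 0,"delta_pos": [0,2.5,-1.9],"dr": [0,0,0]},{"gripper": 0,"delta_pos": [0,2,-1.5],"dr": [0,0,0]},{"gripper": 0,"delta_pos": [0,1.2,-0.9],"dr": [0,0,0]}]'

```text
t: 6.85
ee_pos: [499.3, -7.0, 117.0]
orientation: [-0.061, 1.573, 0.062]
ft_force: [-0.4, 0.3, -0.1]
width: 0.2
```

apply_moves --increments '[{"gripper": 0,"delta_pos": [0.8,0,0],"dr": [0,0,0]},{"gripper": 0,"delta_pos": [1.2,0,0],"dr": [0,0,0]},{"gripper": 0,"delta_pos": [1.2,0,0],"dr": [0,0,0]},{"gripper": 0,"delta_pos": [0.8,0,0],"dr": [0,0,0]},{"gripper": 0,"delta_pos": [0.5,0,0],"dr": [0,0,0]}]'

```text
t: 7.27
ee_pos: [502.1, -8.9, 71.5]
orientation: [-0.061, 1.571, 0.06]
ft_force: [0.2, -1.6, -0.5]
width: 0.5
```

```bash
python3 - <<'E'
from h import *
snap("scene","c6"); d=snap("wrist","w6"); st()
E
```

```text
t 7.3667 tcp case -69.8 83.9 71.8 F [-0.3 -0.3  0.2]
```

View pics/w6.png

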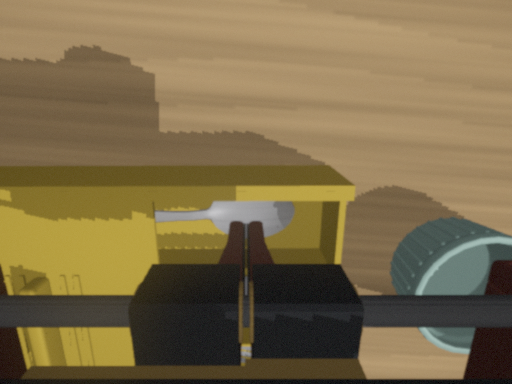

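The wrist view shows the fingertips over the bowl: bowl columns 210–295, fingers at 247. I hold here for over 3 s.

apply_moves --increments '[{"gripper": 0,"delta_pos": [0,0,0],"dr": [0,0,0]},{"gripper": 0,"delta_pos": [0,0,0],"dr": [0,0,0]},{"gripper": 0,"delta_pos": [0,0,0],"dr": [0,0,0]},{"gripper": 0,"delta_pos": [0,0,0],"dr": [0,0,0]},{"gripper": 0,"delta_pos": [0,0,0],"dr": [0,0,0]}]'

```text
t: 7.78
ee_pos: [502.3, -8.5, 73.3]
orientation: [-0.061, 1.569, 0.061]
ft_force: [0.5, -0.1, -0.1]
width: 0.3
```

apply_moves --increments '[{"gripper": 0,"delta_pos": [0,0,0],"dr": [0,0,0]},{"gripper": 0,"delta_pos": [0,0,0],"dr": [0,0,0]},{"gripper": 0,"delta_pos": [0,0,0],"dr": [0,0,0]},{"gripper": 0,"delta_pos": [0,0,0],"dr": [0,0,0]},{"gripper": 0,"delta_pos": [0,0,0],"dr": [0,0,0]}]'

```text
t: 8.2
ee_pos: [502.1, -8.5, 72.9]
orientation: [-0.061, 1.57, 0.061]
ft_force: [-0.5, -0.0, 0.3]
width: 0.6
```

apply_moves --increments '[{"gripper": 0,"delta_pos": [0,0,0],"dr": [0,0,0]},{"gripper": 0,"delta_pos": [0,0,0],"dr": [0,0,0]},{"gripper": 0,"delta_pos": [0,0,0],"dr": [0,0,0]},{"gripper": 0,"delta_pos": [0,0,0],"dr": [0,0,0]},{"gripper": 0,"delta_pos": [0,0,0],"dr": [0,0,0]}]'

```text
t: 8.62
ee_pos: [502.1, -8.5, 72.8]
orientation: [-0.061, 1.57, 0.061]
ft_force: [-0.5, 0.1, -0.1]
width: 0.6
```

apply_moves --increments '[{"gripper": 0,"delta_pos": [0,0,0],"dr": [0,0,0]},{"gripper": 0,"delta_pos": [0,0,0],"dr": [0,0,0]},{"gripper": 0,"delta_pos": [0,0,0],"dr": [0,0,0]},{"gripper": 0,"delta_pos": [0,0,0],"dr": [0,0,0]},{"gripper": 0,"delta_pos": [0,0,0],"dr": [0,0,0]}]'

```text
t: 9.03
ee_pos: [502.1, -8.5, 72.9]
orientation: [-0.061, 1.57, 0.061]
ft_force: [0.6, 0.1, -0.2]
width: 0.4
```

apply_moves --increments '[{"gripper": 0,"delta_pos": [0,0,0],"dr": [0,0,0]},{"gripper": 0,"delta_pos": [0,0,0],"dr": [0,0,0]},{"gripper": 0,"delta_pos": [0,0,0],"dr": [0,0,0]},{"gripper": 0,"delta_pos": [0,0,0],"dr": [0,0,0]},{"gripper": 0,"delta_pos": [0,0,0],"dr": [0,0,0]}]'

```text
t: 9.45
ee_pos: [502.1, -8.5, 72.9]
orientation: [-0.061, 1.57, 0.061]
ft_force: [0.5, -0.3, -0.6]
width: 0.5
```

apply_moves --increments '[{"gripper": 0,"delta_pos": [0,0,0],"dr": [0,0,0]},{"gripper": 0,"delta_pos": [0,0,0],"dr": [0,0,0]},{"gripper": 0,"delta_pos": [0,0,0],"dr": [0,0,0]},{"gripper": 0,"delta_pos": [0,0,0],"dr": [0,0,0]},{"gripper": 0,"delta_pos": [0,0,0],"dr": [0,0,0]}]'

```text
t: 9.87
ee_pos: [502.1, -8.5, 72.9]
orientation: [-0.061, 1.57, 0.061]
ft_force: [0.4, -0.2, -0.1]
width: 0.7
```

apply_moves --increments '[{"gripper": 0,"delta_pos": [0,0,0],"dr": [0,0,0]},{"gripper": 0,"delta_pos": [0,0,0],"dr": [0,0,0]},{"gripper": 0,"delta_pos": [0,0,0],"dr": [0,0,0]},{"gripper": 0,"delta_pos": [0,0,0],"dr": [0,0,0]},{"gripper": 0,"delta_pos": [0,0,0],"dr": [0,0,0]}]'

```text
t: 10.28
ee_pos: [502.1, -8.5, 72.9]
orientation: [-0.061, 1.57, 0.061]
ft_force: [-0.8, 0.5, -0.2]
width: 0.5
```

apply_moves --increments '[{"gripper": 0,"delta_pos": [0,0,0],"dr": [0,0,0]},{"gripper": 0,"delta_pos": [0,0,0],"dr": [0,0,0]},{"gripper": 0,"delta_pos": [0,0,0],"dr": [0,0,0]},{"gripper": 0,"delta_pos": [0,0,0],"dr": [0,0,0]},{"gripper": 0,"delta_pos": [0,0,0],"dr": [0,0,0]}]'

```text
t: 10.7
ee_pos: [502.1, -8.5, 72.9]
orientation: [-0.061, 1.57, 0.061]
ft_force: [-0.4, 1.4, -0.9]
width: 0.1
```

```bash
python3 - <<'E'
from h import *
st(); meas("side","s7"); meas("scene","c7")
E
```

```text
t 10.7 tcp case -69.5 84.2 72.9 F [-0.4  1.4 -0.9]
s7 case [[-101.2, -145.6], [97.7, 141.9]] ridge 72 [ -4.8 -49.6  68.8] [-53.  -44.6]
c7 case [[-98.4, -144.4], [101.1, 146.5]] ridge 78 [  2.3 -45.1  68.9] [-50.5 -41.3]
```

apply_moves --increments '[{"gripper": 0,"delta_pos": [-1,0,0],"dr": [0,0,0]},{"gripper": 0,"delta_pos": [-1.5,0,0],"dr": [0,0,0]},{"gripper": 0,"delta_pos": [-1.5,0,0],"dr": [0,0,0]},{"gripper": 0,"delta_pos": [-0.7,-1,0.4],"dr": [0,0,0]},{"gripper": 0,"delta_pos": [0,-2,0.8],"dr": [0,0,0]}]'

```text
t: 11.22
ee_pos: [517.0, -37.1, 122.0]
orientation: [-0.062, 1.567, 0.062]
ft_force: [0.7, -0.6, -0.3]
width: 0.6
```

apply_moves --increments '[{"gripper": 0,"delta_pos": [0,-3,1.2],"dr": [0,0,0]},{"gripper": 0,"delta_pos": [0,-3,1.2],"dr": [0,0,0]},{"gripper": 0,"delta_pos": [0,-3,1.2],"dr": [0,0,0]},{"gripper": 0,"delta_pos": [0,-3,1.2],"dr": [0,0,0]},{"gripper": 0,"delta_pos": [0,-2,0.8],"dr": [0,0,0]}]'

```text
t: 11.63
ee_pos: [584.5, -176.2, 120.5]
orientation: [-0.061, 1.568, 0.059]
ft_force: [0.1, 0.6, 1.1]
width: 0.5
```

```bash
python3 - <<'E'
from h import *
st(); print(to(W(0,-85,67))); snap("side","s8");st()
E
```

```text
t 11.6333 tcp case -0.5 -89.4 120.5 F [0.1 0.6 1.1]
[5.35 0.45 0.04]
t 11.6833 tcp case 1.1 -92.1 120.8 F [ 1.4 -2.6  0.7]
```

View pics/s8.png

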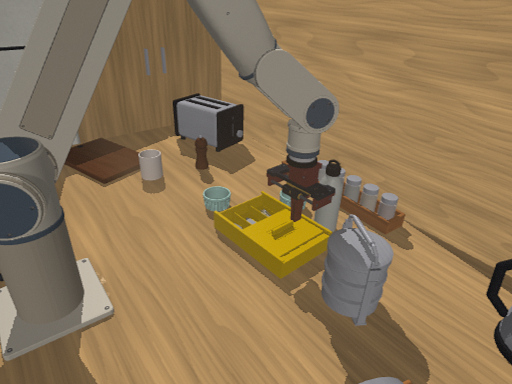

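The side view shows the fingers past the -y side of the ridge, clear of the bottle and tiffin. I descend and push it shut.

apply_moves --increments '[{"gripper": 0,"delta_pos": [1,0.1,0],"dr": [0,0,0]},{"gripper": 0,"delta_pos": [1.5,0.2,0],"dr": [0,0,0]},{"gripper": 0,"delta_pos": [1.5,0.2,0],"dr": [0,0,0]},{"gripper": 0,"delta_pos": [0.8,0.1,0],"dr": [0,0,0]},{"gripper": 0,"delta_pos": [0.4,0,0],"dr": [0,0,0]}]'

```text
t: 12.1
ee_pos: [580.9, -165.6, 66.1]
orientation: [-0.06, 1.573, 0.062]
ft_force: [-0.2, 0.1, 0.0]
width: 0.5
```

apply_moves --increments '[{"gripper": 0,"delta_pos": [0,0.3,0],"dr": [0,0,0]},{"gripper": 0,"delta_pos": [0,0.4,0],"dr": [0,0,0]},{"gripper": 0,"delta_pos": [0,0.4,0],"dr": [0,0,0]},{"gripper": 0,"delta_pos": [0,0.4,0],"dr": [0,0,0]},{"gripper": 0,"delta_pos": [0,0.4,0],"dr": [0,0,0]}]'

```text
t: 12.52
ee_pos: [581.4, -147.3, 68.6]
orientation: [-0.061, 1.569, 0.061]
ft_force: [0.4, 0.2, -0.2]
width: 0.8
```

apply_moves --increments '[{"gripper": 0,"delta_pos": [0,0.4,0],"dr": [0,0,0]},{"gripper": 0,"delta_pos": [0,0.5,0],"dr": [0,0,0]},{"gripper": 0,"delta_pos": [0,0.6,0],"dr": [0,0,0]},{"gripper": 0,"delta_pos": [0,0.6,0],"dr": [0,0,0]},{"gripper": 0,"delta_pos": [0,0.6,0],"dr": [0,0,0]}]'

```text
t: 12.93
ee_pos: [579.0, -120.3, 68.0]
orientation: [-0.061, 1.57, 0.061]
ft_force: [-0.3, -0.7, -0.1]
width: 0.5
```

apply_moves --increments '[{"gripper": 0,"delta_pos": [0,0.6,0],"dr": [0,0,0]},{"gripper": 0,"delta_pos": [0,0.6,0],"dr": [0,0,0]},{"gripper": 0,"delta_pos": [0,0.6,0],"dr": [0,0,0]},{"gripper": 0,"delta_pos": [0,0.6,0],"dr": [0,0,0]},{"gripper": 0,"delta_pos": [0,0.6,0],"dr": [0,0,0]}]'

```text
t: 13.35
ee_pos: [576.5, -90.3, 67.8]
orientation: [-0.061, 1.57, 0.061]
ft_force: [0.6, -0.1, 1.0]
width: 0.7
```

```bash
python3 - <<'E'
from h import *
st(); meas("side","s9"); meas("scene","c9")
E
```

```text
t 13.35 tcp case -1.7 -3.2 67.8 F [ 0.6 -0.1  1. ]
s9 case [[-101.2, -145.8], [97.4, 142.8]] ridge 32 [-24.5   7.   68.8] [ 4.  12.7]
c9 case [[-98.8, -144.0], [101.2, 146.3]] ridge 56 [16.  13.5 69. ] [ 7.  17.4]
```

apply_moves --increments '[{"gripper": 0,"delta_pos": [0,0.6,0],"dr": [0,0,0]},{"gripper": 0,"delta_pos": [0,0.6,0],"dr": [0,0,0]},{"gripper": 0,"delta_pos": [0,0.6,0],"dr": [0,0,0]},{"gripper": 0,"delta_pos": [0,0.6,0],"dr": [0,0,0]},{"gripper": 0,"delta_pos": [0,0.6,0],"dr": [0,0,0]}]'

```text
t: 13.87
ee_pos: [574.2, -60.5, 67.9]
orientation: [-0.061, 1.57, 0.061]
ft_force: [0.4, -0.8, -0.3]
width: 0.9
```

apply_moves --increments '[{"gripper": 0,"delta_pos": [0,0.6,0],"dr": [0,0,0]},{"gripper": 0,"delta_pos": [0,0.6,0],"dr": [0,0,0]},{"gripper": 0,"delta_pos": [0,0.5,0],"dr": [0,0,0]},{"gripper": 0,"delta_pos": [0,0.4,0],"dr": [0,0,0]},{"gripper": 0,"delta_pos": [0,0.2,0],"dr": [0,0,0]}]'

```text
t: 14.28
ee_pos: [572.4, -37.5, 67.8]
orientation: [-0.061, 1.57, 0.061]
ft_force: [-0.6, -0.9, 0.1]
width: 0.6
```

apply_moves --increments '[{"gripper": 0,"delta_pos": [0,0.1,0],"dr": [0,0,0]},{"gripper": 0,"delta_pos": [0,0.1,0],"dr": [0,0,0]},{"gripper": 0,"delta_pos": [0,0.1,0],"dr": [0,0,0]},{"gripper": 0,"delta_pos": [0,0.1,0],"dr": [0,0,0]},{"gripper": 0,"delta_pos": [0,0.1,0],"dr": [0,0,0]}]'

```text
t: 14.7
ee_pos: [572.2, -33.3, 67.9]
orientation: [-0.06, 1.57, 0.06]
ft_force: [0.1, -1.1, 0.0]
width: 0.3
```

apply_moves --increments '[{"gripper": 0,"delta_pos": [0,0.1,0],"dr": [0,0,0]},{"gripper": 0,"delta_pos": [0,0.1,0],"dr": [0,0,0]},{"gripper": 0,"delta_pos": [0,0.1,0],"dr": [0,0,0]},{"gripper": 0,"delta_pos": [0,0,0],"dr": [0,0,0]},{"gripper": 0,"delta_pos": [0,0,0],"dr": [0,0,0]}]'

```text
t: 15.12
ee_pos: [572.0, -30.1, 67.9]
orientation: [-0.061, 1.57, 0.061]
ft_force: [-0.3, 0.1, -0.6]
width: 0.3
```

```bash
python3 - <<'E'
from h import *
st(); meas("side","s10"); meas("scene","c10")
E
```

```text
t 15.1167 tcp case -1.5 57.2 67.9 F [-0.3  0.1 -0.6]
s10 case [[-101.5, -145.3], [97.7, 142.3]] ridge 30 [-23.4  67.8  68.6] [64.7 72.4]
c10 case [[-97.8, -143.9], [101.1, 146.8]] ridge 64 [14.8 72.7 68.8] [66.5 76.8]
```

apply_moves --increments '[{"gripper": 0,"delta_pos": [0,0.1,0],"dr": [0,0,0]},{"gripper": 0,"delta_pos": [0,0.1,0],"dr": [0,0,0]},{"gripper": 0,"delta_pos": [0,0.1,0],"dr": [0,0,0]},{"gripper": 0,"delta_pos": [0,0,0],"dr": [0,0,0]},{"gripper": 0,"delta_pos": [0,0,0],"dr": [0,0,0]}]'

```text
t: 15.63
ee_pos: [571.9, -27.3, 67.9]
orientation: [-0.061, 1.57, 0.061]
ft_force: [0.8, -3.7, 0.3]
width: 0.3
```

apply_moves --increments '[{"gripper": 0,"delta_pos": [0,0.1,0],"dr": [0,0,0]},{"gripper": 0,"delta_pos": [0,0.1,0],"dr": [0,0,0]},{"gripper": 0,"delta_pos": [0,0.1,0],"dr": [0,0,0]},{"gripper": 0,"delta_pos": [0,0,0],"dr": [0,0,0]},{"gripper": 0,"delta_pos": [0,0,0],"dr": [0,0,0]}]'

```text
t: 16.05
ee_pos: [571.5, -24.0, 67.9]
orientation: [-0.061, 1.57, 0.061]
ft_force: [0.4, -2.9, 0.8]
width: 0.6
```

```bash
python3 - <<'E'
from h import *
st(); meas("side","s11"); meas("scene","c11");st()
E
```

```text
t 16.05 tcp case -1.5 63.3 67.9 F [ 0.4 -2.9  0.8]
s11 case [[-101.4, -139.7], [97.5, 148.6]] ridge 34 [-21.8  74.1  68.5] [70.5 80.2]
c11 case [[-98.1, -137.9], [101.1, 152.3]] ridge 61 [13.  78.5 69.1] [72.8 82.8]
t 16.15 tcp case -1.6 63.3 67.9 F [ 1.1 -3.3  1. ]
```

A 3 N reaction and a case shift of about 6 mm show the door is hard against its stop. I back off and rise.

apply_moves --increments '[{"gripper": 0,"delta_pos": [0,-0.4,0],"dr": [0,0,0]},{"gripper": 0,"delta_pos": [0,-0.8,0],"dr": [0,0,0]},{"gripper": 0,"delta_pos": [-0.8,-0.8,0],"dr": [0,0,0]},{"gripper": 0,"delta_pos": [-2,0,0],"dr": [0,0,0]},{"gripper": 0,"delta_pos": [-3,0,0],"dr": [0,0,0]}]'

```text
t: 16.57
ee_pos: [571.2, -44.9, 124.7]
orientation: [-0.059, 1.575, 0.061]
ft_force: [0.1, -0.5, -0.5]
width: 0.5
```

apply_moves --increments '[{"gripper": 0,"delta_pos": [-3,0,0],"dr": [0,0,0]},{"gripper": 0,"delta_pos": [-3,0,0],"dr": [0,0,0]},{"gripper": 0,"delta_pos": [-2,0,0],"dr": [0,0,0]},{"gripper": 0,"delta_pos": [-1,0,0],"dr": [0,0,0]},{"gripper": 0,"delta_pos": [0,0,0],"dr": [0,0,0]}]'

```text
t: 16.98
ee_pos: [574.4, -44.7, 218.6]
orientation: [-0.061, 1.565, 0.06]
ft_force: [-0.3, -0.6, -0.2]
width: 0.4
```

```bash
python3 - <<'E'
from h import *
st(); meas("side","s12"); meas("scene","c12");st()
E
```

```text
t 16.9833 tcp case -0.3 42.4 218.6 F [-0.3 -0.6 -0.2]
s12 case [[-101.3, -139.8], [97.6, 149.2]] ridge 63 [-2.4 73.6 69.3] [70.5 79.2]
c12 case [[-98.6, -137.5], [100.9, 152.1]] ridge 90 [-0.5 79.4 69.1] [73.4 83. ]
t 17.0833 tcp case -2.1 43.0 215.3 F [ 0.  -0.6 -0.9]
```

View pics/c12.png

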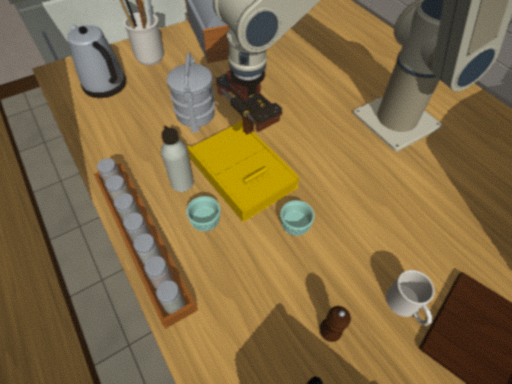

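The scene view shows the door shut (ridge at (256,173)), everything around the case where it was, and the gripper clear at (250,105). I hand in.

```bash
python3 -c "
from workcell import ctrl
print(ctrl.close_job())"
```

```text
the job is handed in; nothing more can be done
None
```

The job is done and handed in at about 17 s of the 66 s allowed; no verdict was reported.

- **Opening:** I pushed the door open by its ridge with closed fingertips. It measured about 118 mm, with the case unmoved.
- **Pointing:** The spoon is in the lane nearest the robot. I pointed at its bowl for about 3.4 s, with the fingertips about 51 mm above the rim. The grasp point was at about 84 mm in the case frame and within a few mm of the bowl's measured centre.
- **Closing:** I pushed the door shut until it met its stop, with a reaction of about 3 N.

**Last checks:**
- The case had slid about 6 mm toward +y during the final closing push, against the 40 mm allowed.
- Relative to the shifted case, the ridge sits where the shut door should have it, within 1–2 mm.
- The two cameras differ by about 5 mm on the ridge's position along the case, so I used their mean. The contact at the stop confirmed it.
- By eye, the things around the case are where they stood. I did not measure them again.
- The gripper was clear above the case.
- The forces I read never exceeded about 4 N, and none suggested contact with the cutlery.

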